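# Stack the filled pill cases in the dispatch stand

### The job

One flat white pill case already lies in the dark steel stand with two upright ends: stack the other two, the one from the narrow steel tray and the one lying on the bench, flat on top of it in either order, right way up, so that the three make one neat square pile with their edges flush. Set each case down rather than dropping it, and leave the other things on the bench where they are. The tray lets you take its case only by the ends and the stand lets you in only at the cases' long sides, so put that case down (the rubber mat is kept clear for it) and take it again the other way.

Things in the scene. Friction and masses are not known exactly. Their poses are not given: they have to be found in the camera images.
- case_tray: Closed flat white plastic pill case, a rigid rectangular box 62 long (its x) x 42 wide (its y) x 16 high (its z), 40 to 85 g; origin at the centre of its underside. Flat top and bottom, so cases stack. Starts lying flat in the narrow steel tray, its long side along the tray, within a few mm of the tray's middle.
- case_bench: Closed flat white plastic pill case, a rigid rectangular box 62 long (its x) x 42 wide (its y) x 16 high (its z), 40 to 85 g; origin at the centre of its underside. Flat top and bottom, so cases stack. Starts lying flat on the open bench, farther from the robot than the stand, tray and mat, at any heading within 0.7 rad of its x along world x.
- case_base: Closed flat white plastic pill case, a rigid rectangular box 62 long (its x) x 42 wide (its y) x 16 high (its z), 40 to 85 g; origin at the centre of its underside. Flat top and bottom, so cases stack. Starts lying flat in the stand: the foot of the pile, loose, its x along the stand's x.
- stand: Fixed dark steel stacking stand. Origin at the centre of its underside on the bench. Base plate 84 (x) x 56 (y) x 6 thick; a case lies on it with its underside 6 above the bench. At each end (x = -38 and +38) an upright plate 4 thick, 40 wide in y, its top 64 above the bench; 72 clear between the plates for the 62 long cases. The long sides (y) are open.
- tray: Fixed narrow open steel tray, outside 146 (x) x 56 (y) x 24 high, walls and floor 3 thick, inside 140 x 50. Origin at the centre of its underside on the bench; the case's underside is 3 above the bench. The case in it has about 4 free at each long side (no room for a finger) and about 39 at each end.
- mat: Fixed thin dark rubber mat 150 x 150 x 2, origin at the centre of its underside, nothing on it: a clear place to put a case down (underside then 2 above the bench).
- jar_lid: Bystander: round white plastic jar lid, 62 diameter, 15 high, flat on the bench level with the bench case. Origin centre of underside.
- jar_big: Bystander: white plastic jar, 72 diameter, 85 high, far left. Origin centre of underside.
- amber: Bystander: amber glass bottle with white cap, 48 diameter, 100 high, far middle. Origin centre of underside.
- mortar: Bystander: white ceramic bowl (mortar), 120 diameter at the rim, 65 high, far right. Origin centre of underside.
- dropper: Bystander: small white dropper bottle, 26 diameter, 55 high, left. Origin centre of underside.
- spatula: Bystander: spatula with blue handle, 180 long, lying across the bench on the far side.
- jar_small: Bystander: small white jar, 52 diameter, 55 high, right. Origin centre of underside.
Things that resemble listed ones, but are neither listed nor needed, are in the scene too. What is shaped like the case_tray but pink is not meant. Leave any turquoise look-alike of the case_base alone.

How it is judged (in metres and radians):
At the end, for the whole second after the job is handed in: The two cases lie flat, right way up (tilt under 0.06 rad) and at rest, one on the base case and one on top of that, heights within 3 mm, each within 6 mm and 0.14 rad of it either way; the base case still lies on the stand plate, within 7 mm along x and 10 mm along y of its middle (((z of case_tray in the frame of case_base between 0.013 and 0.019 m and z of case_bench in the frame of case_base between 0.029 and 0.035 m) or (z of case_bench in the frame of case_base between 0.013 and 0.019 m and z of case_tray in the frame of case_base between 0.029 and 0.035 m)) and x of case_tray in the frame of case_base between -0.006 and 0.006 m and y of case_tray in the frame of case_base between -0.006 and 0.006 m and angle between the x axis of each of case_tray, case_bench and the x axis of case_base, either way round below 0.14 rad and x of case_bench in the frame of case_base between -0.006 and 0.006 m and y of case_bench in the frame of case_base between -0.006 and 0.006 m and y of case_base in the frame of stand between -0.01 and 0.01 m and z of case_base in the frame of stand between 0.003 and 0.009 m and x of case_base in the frame of stand between -0.007 and 0.007 m and angle between each of case_tray, case_bench, case_base's own z axis and vertical below 0.06 rad and linear speed of each of case_tray, case_bench, case_base below 0.02 m/s); the robot touches nothing.
It fails at once if the case from the tray is dropped: it moves faster than 0.45 m/s while no finger touches it (a fall of about 1 cm) (linear speed of case_tray above 0.45 m/s and contact force between case_tray and the fingers below 0.02 N).
It fails at once if the case from the bench is dropped: it moves faster than 0.45 m/s while no finger touches it (a fall of about 1 cm) (linear speed of case_bench above 0.45 m/s and contact force between case_bench and the fingers below 0.02 N).
It fails at once if a bystander (lid, jar, bottle, mortar, dropper or spatula) pushed more than 3 cm from its place (distance of any of jar_lid, jar_big, amber, mortar, dropper, spatula, jar_small from where it was at the start of the episode above 0.03 m).
It also fails if it takes over 72 s, if anything falls off the work surface, if the arm or the gripper's body presses on something with over 40 N, if the wrist force passes 120 N, or if a joint passes its speed limit or range.

### The arm

A 7-joint arm with a two-finger parallel gripper is mounted at the origin on the work surface. World frame = base frame: x ahead of the robot, y to its left, z up, the work surface at z = 0. Lengths are in mm, angles in rad, forces in N, time in s.
With the tool pointing down it reaches from about 425 to 1025 mm from the base axis. Payload 9.4 kg.
Tool frame: the origin (TCP) lies on the centre line of the jaws, within the pads' length; the fingertips stand 8 mm ahead of it and the grasp point (between the pads) lies 11 mm behind it; z points along the fingers, y is the line along which they close (so a half turn about z gives the same grasp; the last joint's range is limited). The gripper opens to 93 mm and grips with 3 to 60 N. Pads are 15 mm wide; open, the fingers measure 128 mm over their backs; the gripper's body (75 mm by 188 mm) begins 65 mm behind the grasp point.
Start: joints at [-1.219, 0.599, -0.003, 1.599, 0.002, 0.943, -0.08], TCP at [301.444, 659.36, 226.618] pointing down, gripper open.
Joint ranges: [-2.57, 2.57], [-0.35, 1.97], [-1.29, 1.29], [0.11, 2.56], [-1.05, 4.19], [0.11, 1.86], [-2.63, 2.63]. Speed limits (rad/s): [2.22, 2.22, 3.01, 3.01, 3.14, 3.14, 3.14].

### API

Orientations are given as a rotation vector (axis times angle).
In Python, from rig import sensors, read_camera, camera_params, r gives the robot as it stands.
- The arm moves only by the tool step_arm, never from a script. Its argument "steps" is a list of rows, each a list of 6 numbers: the shift along the tool's x, y, z in units of 0.05 m (1.0 is 0.05 m), then the turn, a rotation vector about the tool's x, y, z in units of 6 degrees (1.0 is 6 degrees). In form: [[x, y, z, ax, ay, az], ...]. A call has 1 to 12 rows; each row shifts and turns the commanded pose from where the row before left it, along the tool's axes as they then stand; what a row does not reach is not made up. A row lasts 1/10 s, in which the tool goes at most 50 mm and 8.59 degrees, less where a joint would pass 70% of its speed; a pose out of reach is approached as far as the arm can. A call with a number of a shift or a turn outside -1 to 1 is refused whole. A call with a gripper value outside its range is refused whole. "claw" is the closure, from -1 (fully open) to 1 (shut), set as the call begins (left out, the last holds). The fingers move at their own pace and stop on an object; the grip force is fixed at half the most. Time passes only in rows, so rows that do not move let the fingers close. It gives the time, the measured TCP pose, the force, the opening and the grip force at its end, in the units of the state.
- sensors.observe(): the state, without advancing time (a new reading comes with each control period).
- read_camera(name): name is "scene" or "top" or "wrist"; returns the picture (420x560x3 uint8, red, green, blue); there is no depth.
- camera_params(name): a dict with "K" (3x3 intrinsics, pixels), "world_to_cam" (4x4, takes a point from world to camera coordinates). Camera axes: x right, y up, looking along -z (the intrinsics and any distortion apply to the point x, -y, -z); pixel columns grow to the right and rows downward; lengths in mm; the calibration is good to about 2 mm. A picture is of the moment at which its call begins: read the wrist's pose just before it. camera_params takes no time and is no camera call; for the wrist camera it gives the pose at the moment of the call.
- r.hand_in(): hands the job in; it is judged then, once.
The state is a dict: "time_s": time; "q": joint angles; "joint_vel": joint speeds; "joint_efforts": joint torques, N m; "position": TCP position; "tcp_rot": TCP orientation; "wrist_force": force on the tool from outside, world axes, zero at the start; "ft_torque": the same for the moment, N m; "grip_width": opening from 0.0 (shut) to 1.0 (fully open); "grasp_force": force on a finger pad.
Only numpy, scipy, OpenCV 4.12 (cv2) and the standard library are available. Lean on these libraries where they do the work, as an engineer would, in place of code of your own. Each camera call takes 0.05 s, during which the arm holds its last target. There are 200 camera calls.

## Working session

There is one attempt and no reset: what is moved stays moved. The work goes in short steps, Python scripts to look and compute and a tool call to move; the robot and the scene stay as the last step left them, time stands still between calls to the robot, and variables do not carry over. Pictures are saved under pics/ and viewed, at most 10 in all, crops included, and the job is handed in when it is done.

Besides the shell and the picture viewer there is one more tool, called as a command line: name --pt "numbers of a row" for each row, then --argument value for the rest. step_arm: Moves the arm, as the interface text tells. Shifts and turns lie within -1 to 1; 1 stands for 0.05 m of shift or 6 degrees of turn. Its arguments: {"type":"object","properties":{"steps":{"type":"array"},"claw":{"type":"number"}},"required":["steps"]}

```bash
mkdir -p pics; ls; python3 - <<'E'
from rig import sensors, read_camera, camera_params, r
import cv2,numpy as np
s=sensors.observe();print(s)
for n in("top","scene"):
    im=read_camera(n);cv2.imwrite(f"pics/{n}0.png",im[:,:,::-1]);p=camera_params(n);print(n,np.round(p["K"],2).tolist(),np.round(p["world_to_cam"],4).tolist(),p.keys())
E
```

```text
pics
{'time_s': 0.0, 'q': array([-1.21867802,  0.60009992, -0.00255073,  1.60011612,  0.00182886,
        0.94289142, -0.0797891 ]), 'joint_vel': array([ 6.47753142e-05, -2.22532093e-04, -8.55424629e-04,  8.59767823e-04,
       -1.65208702e-05,  2.15092066e-03, -1.70959897e-03]), 'joint_efforts': array([-1.10603840e-03, -7.65062785e+01,  1.49682585e+00, -2.52342778e+01,
       -5.24132210e-02,  1.69453130e-02,  1.98638895e-04]), 'position': array([301.27605519, 658.92449559, 225.78298069]), 'tcp_rot': array([-6.68259731e-01, -3.06952585e+00,  2.36226883e-03]), 'wrist_force': array([-0.05783839,  0.68151716, -0.65478459]), 'ft_torque': array([-0.04690807,  0.01102847,  0.04234726]), 'grasp_force': 0.0, 'grip_width': 0.9981697064043253}
top [[458.83, 0.0, 277.24], [0.0, 458.83, 212.02], [0.0, 0.0, 1.0]] [[-0.0014, -0.9994, -0.0355, -13.9031], [0.9947, -0.0051, 0.1029, -564.3066], [-0.103, -0.0352, 0.9941, -1000.4087], [0.0, 0.0, 0.0, 1.0]] dict_keys(['K', 'world_to_cam'])
scene [[417.05, 0.0, 273.46], [0.0, 417.05, 201.31], [0.0, 0.0, 1.0]] [[-0.6481, 0.7612, 0.0228, 418.5168], [-0.4752, -0.4275, 0.769, 226.3665], [0.5952, 0.4875, 0.6388, -1312.2027], [0.0, 0.0, 0.0, 1.0]] dict_keys(['K', 'world_to_cam'])
```

View pics/top0.png

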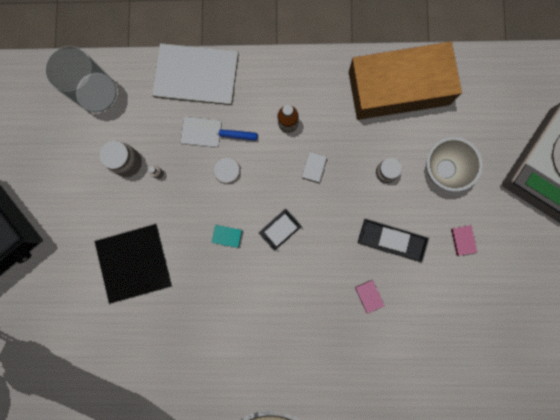

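View pics/scene0.png

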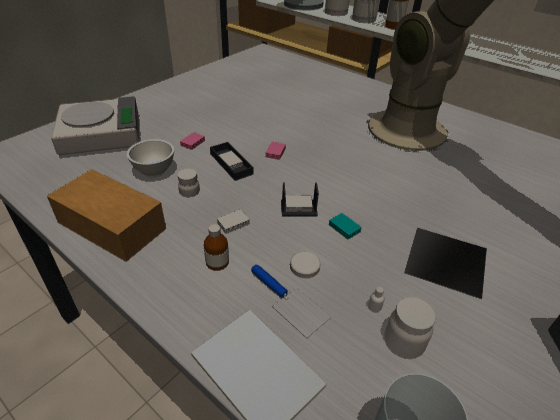

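Top view: white cases at (315,167) on the bench, (395,240) in the tray and (280,229) in the stand. The mat is at (133,263). Look-alikes are pink at (464,240) and (370,296), and turquoise at (227,236). The jar lid is at (227,170) and the spatula blade at (200,132). The bench case is the white rectangle at (315,167), about 62x42. I'll measure them and confirm in one enlarged crop.

```bash
cat > h.py <<'E'
from rig import sensors, read_camera, camera_params, r
import cv2,numpy as np
from scipy.spatial.transform import Rotation as R
def p2w(p,uv,z):
    uv=np.atleast_2d(uv).astype(float);K=p["K"];T=np.array(p["world_to_cam"])
    d=np.c_[(uv[:,0]-K[0][2])/K[0][0],-(uv[:,1]-K[1][2])/K[1][1],-np.ones(len(uv))]@T[:3,:3]
    c=-T[:3,:3].T@T[:3,3]
    return (c+d*((z-c[2])/d[:,2])[:,None])[:,:2]
def w2p(p,X):
    X=np.atleast_2d(X);T=np.array(p["world_to_cam"]);c=X@T[:3,:3].T+T[:3,3];K=p["K"]
    return np.c_[K[0][0]*c[:,0]/-c[:,2]+K[0][2],K[1][1]*c[:,1]/c[:,2]+K[1][2]]
def rect(p,mask,near,z):
    """min-area rect in world mm of the blob of mask nearest the pixel: centre, long, short, heading of long side (mod pi)"""
    cs,_=cv2.findContours(mask.astype(np.uint8),cv2.RETR_EXTERNAL,cv2.CHAIN_APPROX_NONE)
    cs=[c for c in cs if cv2.contourArea(c)>80]
    c=max(cs,key=lambda c:cv2.pointPolygonTest(c,near,True))
    w=p2w(p,c[:,0],z);(b)=cv2.boxPoints(cv2.minAreaRect(w.astype(np.float32)))
    e=b[1]-b[0],b[2]-b[1];e=sorted(e,key=np.linalg.norm)
    a=np.arctan2(e[1][1],e[1][0]);a=(a+np.pi/2)%np.pi-np.pi/2
    return np.round(np.r_[b.mean(0),np.linalg.norm(e[1]),np.linalg.norm(e[0]),a],3)
E
python3 - <<'E'
from h import *
im=cv2.imread("pics/top0.png");p=camera_params("top");g=im.max(2).astype(int)
for n,uv,z in(("bench",(315,167),16),("tray",(395,240),19),("base",(280,229),22)):
    x,y=uv;print(n,g[y-16:y+17:4,x-16:x+17:4].tolist())
    for t in (150,170,185,195):
        try: print(t,rect(p,g>t,uv,z))
        except Exception as e: print(e)
for n,uv,z in(("mat",(133,263),2),("tray",(375,235),24),("stand",(280,214),30)):
    try: print(n,rect(p,g<80,uv,z))
    except Exception as e: print(e)
o=[cv2.resize(im[y-25:y+25,x-25:x+25],(260,260),interpolation=cv2.INTER_CUBIC) for x,y in((315,167),(395,240),(280,229))]
cv2.imwrite("pics/crop.png",np.hstack(o))
E
```

```text
bench [[148, 150, 150, 147, 147, 144, 147, 146, 145], [150, 151, 147, 165, 169, 158, 155, 145, 147], [151, 149, 156, 166, 164, 164, 163, 121, 149], [150, 147, 164, 165, 167, 167, 159, 139, 144], [149, 151, 166, 165, 167, 165, 139, 148, 147], [152, 144, 166, 165, 165, 165, 109, 146, 145], [153, 160, 164, 167, 166, 165, 127, 146, 150], [151, 114, 102, 131, 160, 144, 147, 146, 142], [148, 147, 152, 149, 131, 110, 147, 148, 146]]
150 [ 6.00073e+02 -9.08700e+00  5.23781e+02  3.69958e+02  8.00000e-03]
max() iterable argument is empty
max() iterable argument is empty
max() iterable argument is empty
tray [[32, 73, 122, 146, 152, 151, 151, 152, 152], [52, 131, 115, 52, 63, 112, 141, 151, 155], [47, 163, 168, 166, 163, 149, 91, 52, 99], [52, 165, 162, 165, 169, 165, 167, 162, 48], [97, 163, 165, 164, 163, 164, 166, 160, 47], [135, 165, 165, 165, 162, 165, 163, 133, 49], [46, 48, 63, 123, 157, 163, 162, 78, 50], [141, 118, 77, 50, 42, 50, 82, 52, 44], [144, 146, 148, 142, 142, 115, 61, 43, 51]]
150 [ 502.521 -275.619   57.713   37.328    1.299]
max() iterable argument is empty
max() iterable argument is empty
max() iterable argument is empty
base [[155, 155, 154, 152, 83, 63, 38, 147, 150], [153, 155, 147, 64, 96, 165, 99, 49, 146], [154, 148, 64, 131, 165, 166, 167, 77, 51], [145, 59, 134, 165, 165, 163, 168, 165, 67], [58, 144, 166, 165, 168, 166, 164, 164, 68], [69, 163, 167, 166, 165, 167, 160, 70, 145], [47, 93, 166, 167, 165, 159, 54, 145, 149], [134, 40, 103, 166, 147, 65, 145, 149, 148], [150, 133, 37, 110, 87, 150, 152, 151, 150]]
150 [ 5.99252e+02 -9.33500e+00  5.20748e+02  3.67816e+02  8.00000e-03]
max() iterable argument is empty
max() iterable argument is empty
max() iterable argument is empty
mat [450.659 318.709 149.955 148.89   -1.301]
tray [ 500.789 -271.337  147.286   57.745    1.267]
stand [525.253 -21.337  81.727  53.463  -0.834]
```

View pics/crop.png

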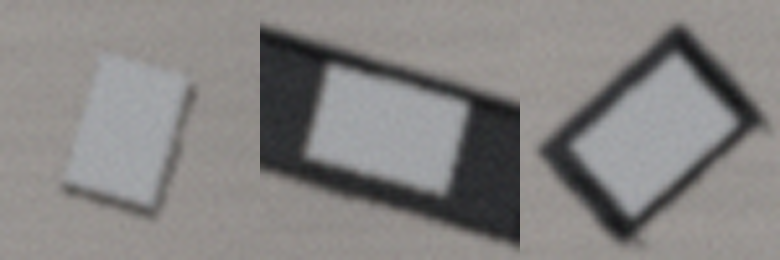

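The crop confirms three white cases: the bench one alone, the tray one between the long walls, and the base between dark end plates.

```bash
cat >> h.py <<'E'
def yaw(s=None): # heading of tool y
    v=R.from_rotvec((s or sensors.observe())["tcp_rot"]).as_matrix();return np.arctan2(v[1,1],v[0,1])
def plan(x,y,z,psi):
    s=sensors.observe();M=R.from_rotvec(s["tcp_rot"]).as_matrix()
    T=np.c_[[np.sin(psi)*-1,np.cos(psi),0],[np.cos(psi),np.sin(psi),0],[0,0,-1]]
    if np.linalg.det(T)<0:T[:,0]*=-1
    d=M.T@(np.array([x,y,z])-s["position"])/50;a=np.degrees(R.from_matrix(M.T@T).as_rotvec())/6
    print("shift first",d.round(3),"then turn",a.round(3),"pos",s["position"].round(1),"psi",round(yaw(s),4),"t",round(s["time_s"],2),"w",round(s["grip_width"],3))
E
python3 - <<'E'
from h import *
im=cv2.imread("pics/top0.png");p=camera_params("top")
S=8
for n,(x,y),z in(("bench",(315,167),16),("tray",(395,240),19),("base",(280,229),22)):
    c=cv2.resize(cv2.GaussianBlur(im[y-30:y+30,x-30:x+30],(3,3),0),None,fx=S,fy=S,interpolation=cv2.INTER_CUBIC)
    f=c.max(2)
    for t in ((155,157,159) if n=="bench" else (100,115,130)):
        m=cv2.morphologyEx((f>t).astype(np.uint8),cv2.MORPH_OPEN,np.ones((61,61)) if n!="x" else None)
        q=dict(p);K=np.array(p["K"])*S;K[2,2]=1;K[0,2]=(p["K"][0][2]-x+30+.5)*S-.5;K[1,2]=(p["K"][1][2]-y+30+.5)*S-.5;q["K"]=K
        print(n,t,rect(q,m,(240,240),z))
plan(600,-80,226,1.32)
E
```

```text
bench 155 [ 6.71428e+02 -9.85540e+01  5.73530e+01  3.80530e+01 -2.73000e-01]
bench 157 [ 6.71146e+02 -9.86130e+01  5.60270e+01  3.71270e+01 -2.67000e-01]
bench 159 [ 6.71022e+02 -9.86730e+01  5.46820e+01  3.62890e+01 -2.59000e-01]
tray 100 [ 502.581 -275.976   62.989   42.969    1.317]
tray 115 [ 502.487 -275.93    61.339   41.633    1.308]
tray 130 [ 502.564 -276.01    59.648   39.746    1.325]
base 100 [527.971 -20.084 135.67  135.229   1.565]
base 115 [527.971 -20.084 135.67  135.229   1.565]
base 130 [527.971 -20.084 135.67  135.229   1.565]
shift first [-11.578 -10.958   0.014] then turn [-0.013  0.    -1.699] pos [301.3 659.  225.9] psi 1.1421 t 0.1 w 1.0
```

step_arm --pt "-0.72 -0.59 0 0 0 -0.2" --pt "-0.72 -0.59 0 0 0 0" --pt "-0.72 -0.59 0 0 0 0" --pt "-0.72 -0.59 0 0 0 0" --pt "-0.72 -0.59 0 0 0 0" --pt "-0.72 -0.59 0 0 0 0" --pt "-0.72 -0.59 0 0 0 0" --pt "-0.72 -0.59 0 0 0 0" --pt "-0.72 -0.59 0 0 0 0" --pt "-0.72 -0.59 0 0 0 0" --pt "-0.72 -0.59 0 0 0 0" --pt "-0.72 -0.59 0 0 0 0" --claw -1

```text
time_s: 1.3
position: [557.2, 160.8, 226.5]
tcp_rot: [-0.636, -3.076, 0.0]
wrist_force: [0.7, 0.6, -0.3]
grip_width: 0.998
grasp_force: 0.0
```

step_arm --pt "-0.72 -0.59 0 0 0 0" --pt "-0.72 -0.59 0 0 0 0" --pt "-0.72 -0.59 0 0 0 0" --pt "-0.72 -0.59 0 0 0 0" --pt "-0.72 -0.59 0 0 0 0" --pt "0 0 0 0 0 -1" --pt "0 0 0 0 0 -0.5" --pt "0 0 0 0 0 0" --pt "0 0 0 0 0 0"

```text
time_s: 2.2
position: [663.2, -44.1, 226.4]
tcp_rot: [-0.395, -3.116, -0.0]
wrist_force: [0.6, -0.1, -0.3]
grip_width: 0.996
grasp_force: 0.0
```

```bash
python3 - <<'E'
from h import *
plan(671.3,-98.6,110,1.304)
p=camera_params("wrist");im=read_camera("wrist");cv2.imwrite("pics/w1.png",im[:,:,::-1])
T=np.array(p["world_to_cam"]);print((-T[:3,:3].T@T[:3,3]).round(1),p["K"])
print(w2p(p,[[671.3,-98.6,16],[525,-21,22],[502.5,-276,19]]))
E
```

```text
shift first [-0.429 -1.016  2.328] then turn [ 0.    -0.005  0.139] pos [663.2 -44.1 226.4] psi 1.3185 t 2.2 w 0.996
[592.6 -25.9 384.6] [[336.27276392   0.         283.87131729]
 [  0.         336.27276392 210.72016385]
 [  0.           0.           1.        ]]
[[239.0882014  205.21843213]
 [271.66811557  48.76599019]
 [ 26.85565     93.77689392]]
```

View pics/w1.png

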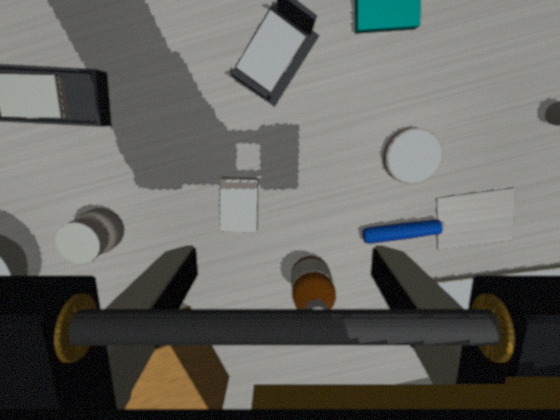

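The wrist view shows the bench case at (239,206), predicted (239,205), and the base in the stand at (275,52). I'll refine both from this view.

```bash
cat >> h.py <<'E'
def fit(im,p,X,z,psi,L=62,W=42,rng=8):
    """fit the outline of a L x W top face: bright inside vs outside, subpixel; returns x,y,heading,score"""
    from scipy.optimize import minimize
    g=cv2.GaussianBlur(im.max(2).astype(np.float32),(3,3),0)
    t=np.linspace(-.42,.42,40)
    def samp(v,d):
        x,y,a=v;l=L/2+d;w=W/2+d
        q=np.r_[np.c_[t*L,0*t+w],np.c_[t*L,0*t-w],np.c_[0*t+l,t*W],np.c_[0*t-l,t*W]]
        c,s=np.cos(a),np.sin(a);P=np.c_[x+q[:,0]*c-q[:,1]*s,y+q[:,0]*s+q[:,1]*c,np.full(len(q),z)]
        uv=w2p(p,P).astype(np.float32)
        return cv2.remap(g,uv[:,0].reshape(-1,1),uv[:,1].reshape(-1,1),cv2.INTER_LINEAR).ravel().reshape(4,-1)
    def cost(v): # mean inside-outside contrast of each side, saturated
        k=np.clip(samp(v,-1.5)-samp(v,1.5),-30,60);return -k.mean()
    best=min(([X[0]+i,X[1]+j,psi+a] for i in range(-rng,rng+1,1) for j in range(-rng,rng+1,1) for a in(-.08,-.04,0,.04,.08)),key=cost)
    o=minimize(cost,best,method="Nelder-Mead",options=dict(initial_simplex=[best]+[np.add(best,d).tolist() for d in([.7,0,0],[0,.7,0],[0,0,.02])]))
    return o.x.round(3),np.clip(samp(o.x,-1.5)-samp(o.x,1.5),-30,60).mean(1).round(1)
E
python3 - <<'E'
from h import *
im=cv2.imread("pics/w1.png");p=camera_params("wrist")
t=cv2.imread("pics/top0.png");pt=camera_params("top")
for n,X,z,a in(("bench",(671,-98.5),16,-.267),("base",(525,-21),22,-.83),("tray",(502.5,-276),19,1.31)):
    print(n,"top",*fit(t,pt,X,z,a)); 
    if n!="tray":print(n,"wrist",*fit(im,p,X,z,a))
E
```

```text
bench top [ 6.71453e+02 -9.87880e+01 -2.91000e-01] [ 4.8 22.6  4.8 28.3]
bench wrist [ 6.71992e+02 -1.00054e+02 -2.94000e-01] [21.1 11.5 10.2 49.5]
base top [525.747 -22.174  -0.848] [46.2 46.1 54.1 50.7]
base wrist [527.305 -21.837  -0.846] [60.  45.2 60.  60. ]
tray top [ 502.289 -275.803    1.292] [50.7 48.3 48.8 49.5]
```

step_arm --pt "-0.22 -0.52 0 0 0 0" --pt "-0.22 -0.51 0 0 0 0" --pt "0 0 0.5 0 0 0.38" --pt "0 0 0.9 0 0 0" --pt "0 0 0.9 0 0 0" --pt "0 0 0.9 0 0 0" --pt "0 0 0.5 0 0 0" --pt "0 0 0.3 0 0 0" --pt "0 0 0.2 0 0 0" --pt "0 0 0.09 0 0 0" --pt "0 0 0 0 0 0"

```text
time_s: 3.35
position: [672.5, -99.5, 12.7]
tcp_rot: [0.455, 3.108, -0.0]
wrist_force: [-0.2, 0.0, 0.3]
grip_width: 1.001
grasp_force: 0.0
```

step_arm --pt "0 0 0 0 0 0" --pt "0 0 0 0 0 0" --pt "0 0 0 0 0 0" --pt "0 0 0 0 0 0" --pt "0 0 0 0 0 0" --pt "0 0 0 0 0 0" --pt "0 0 0 0 0 0" --pt "0 0 0 0 0 0" --pt "0 0 0 0 0 0" --pt "0 0 0 0 0 0" --claw 1

```text
time_s: 4.35
position: [672.0, -99.5, 12.1]
tcp_rot: [-0.455, -3.108, 0.0]
wrist_force: [0.5, 0.9, 0.0]
grip_width: 0.45
grasp_force: 30.0
```

```bash
python3 - <<'E'
from h import *
plan(671.8,-99.3,12,1.279)
E
```

```text
shift first [0.004 0.003 0.003] then turn [-0.    -0.001  0.012] pos [672.  -99.5  12.1] psi 1.2803 t 4.35 w 0.45
```

step_arm --pt "0 0 -0.2 0 0 0" --pt "0 0 -0.6 0 0 0" --pt "0 0 -0.8 0 0 0" --pt "0 0 -0.8 0 0 0" --pt "0 0 -0.16 0 0 0" --pt "0.6 0.12 0 0 0 0" --pt "0.8 0.16 0 0 0 0" --pt "0.8 0.16 0 0 0 0" --pt "0.7 0.14 0 0 0 0" --pt "0.33 0.07 0 0 0 0"

```text
time_s: 5.35
position: [523.2, -20.8, 140.2]
tcp_rot: [-0.452, -3.107, -0.0]
wrist_force: [0.6, -0.1, -1.2]
grip_width: 0.448
grasp_force: 30.0
```

step_arm --pt "0 0 0 0 0 0.6" --pt "0 0 0 0 0 1" --pt "0 0 0 0 0 1" --pt "0 0 0 0 0 1" --pt "0 0 0 0 0 1" --pt "0 0 0 0 0 0.71" --pt "0 0 0 0 0 0" --pt "0 0 0 0 0 0" --pt "0 0 0 0 0 0"

```text
time_s: 6.25
position: [526.5, -22.1, 140.1]
tcp_rot: [-1.288, -2.865, 0.0]
wrist_force: [-0.3, 0.4, -0.8]
grip_width: 0.449
grasp_force: 30.0
```

```bash
python3 - <<'E'
from h import *
plan(526.8,-22,34.1,.724)
s=sensors.observe();zt=s["position"][2]-12.1
p=camera_params("wrist");im=read_camera("wrist");cv2.imwrite("pics/w2.png",im[:,:,::-1])
t=read_camera("top")[:,:,::-1];pt=camera_params("top");cv2.imwrite("pics/t2.png",t)
print("held top",*fit(t,pt,s["position"][:2],zt+16,-.847))
print("base wrist",*fit(im,p,(526.8,-22),22,-.847,rng=4))
print("held wrist",*fit(im,p,s["position"][:2],zt+16,-.847,rng=4), w2p(p,[[526.8,-22,22],[*s["position"][:2],zt+16]]))
E
```

```text
shift first [-2.000e-03  6.000e-03  2.121e+00] then turn [-0.    -0.001  0.019] pos [526.5 -22.1 140.1] psi 0.726 t 6.25 w 0.449
held top [527.241 -21.372  -0.95 ] [-0.4  1.5  1.8 -0. ]
base wrist [526.899 -22.392  -0.847] [25.4 26.3  0.6 60. ]
held wrist [525.906 -22.708  -0.919] [18.7 48.6 -2.9 53.1] [[284.19292915 207.76259294]
 [283.61113587 270.06373469]]
```

View pics/w2.png

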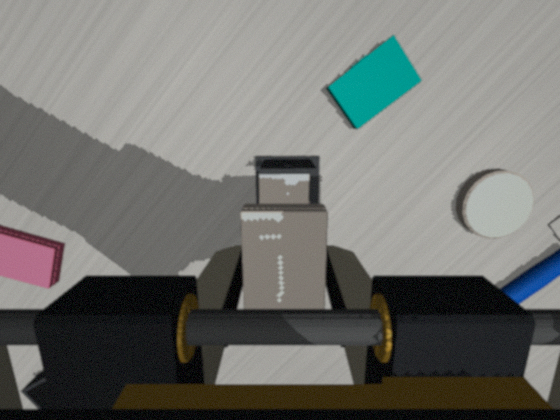

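Base seen at (285,185) in the stand, with the held case at (284,257) aligned with it. I'll compare the near edge rows with the prediction.

```bash
python3 - <<'E'
from h import *
p=camera_params("wrist");g=cv2.imread("pics/w2.png").max(2)
print("col285 rows150-215",g[150:216,285].tolist());print("row250 cols 232-252,318-336",g[250,232:252].tolist(),g[250,318:336].tolist());print("row190",g[190,250:268].tolist(),g[190,305:325].tolist())
def c(x,y,z,a):
    u=np.array([np.cos(a),np.sin(a)]);v=np.array([-u[1],u[0]]);return [[*(np.array([x,y])+i*31*u+j*21*v),z] for i,j in((1,1),(1,-1),(-1,-1),(-1,1))]
print(w2p(p,c(526.8,-22,22,-.847)).round(1).tolist());
for zz in (144,128):print(w2p(p,c(526.5,-22.1,zz,-.845)).round(1).tolist())
E
```

```text
col285 rows150-215 [166, 165, 168, 168, 164, 137, 97, 69, 51, 40, 28, 20, 26, 29, 22, 37, 28, 27, 44, 63, 65, 66, 75, 112, 162, 183, 187, 188, 187, 178, 168, 167, 170, 164, 148, 136, 134, 129, 132, 130, 131, 131, 134, 131, 134, 131, 130, 131, 129, 130, 133, 130, 125, 109, 81, 68, 69, 74, 82, 81, 77, 100, 115, 129, 133, 126]
row250 cols 232-252,318-336 [63, 71, 66, 63, 67, 67, 66, 67, 58, 78, 103, 122, 130, 129, 131, 131, 126, 131, 131, 128] [126, 127, 129, 123, 125, 126, 125, 112, 80, 56, 59, 63, 66, 67, 68, 67, 64, 67]
row190 [107, 104, 105, 106, 104, 87, 62, 53, 66, 99, 127, 132, 134, 130, 130, 129, 129, 132] [128, 131, 121, 100, 71, 45, 38, 38, 40, 41, 45, 44, 46, 65, 101, 130, 159, 167, 162, 165]
[[308.2, 242.0], [260.1, 241.9], [258.8, 171.3], [309.7, 171.4]]
[[323.8, 324.1], [243.7, 324.1], [239.5, 210.0], [327.8, 210.0]]
[[320.6, 307.5], [246.9, 307.6], [243.4, 202.0], [323.9, 201.9]]
```

step_arm --pt "-0.02 0 0.3 0 0 0.02" --pt "0 0 0.6 0 0 0" --pt "0 0 0.5 0 0 0" --pt "0 0 0.3 0 0 0" --pt "0 0 0.2 0 0 0" --pt "0 0 0.1 0 0 0" --pt "0 0 0.05 0 0 0" --pt "0 0 0.05 0 0 0" --pt "0 0 0 0 0 0" --pt "0 0 0 0 0 0" --pt "0 0 0 0 0 0"

```text
time_s: 7.45
position: [527.5, -22.8, 35.6]
tcp_rot: [1.293, 2.862, 0.001]
wrist_force: [-0.5, 0.1, -1.0]
grip_width: 0.448
grasp_force: 30.0
```

Contact is expected at about 34.1, so I'll lower 1.5 mm more.

step_arm --pt "0 0 0.015 0 0 0" --pt "0 0 0.01 0 0 0" --pt "0 0 0 0 0 0" --pt "0 0 0 0 0 0"

```text
time_s: 7.85
position: [527.3, -22.9, 34.0]
tcp_rot: [1.293, 2.863, 0.0]
wrist_force: [-0.5, 0.4, 3.0]
grip_width: 0.446
grasp_force: 30.0
```

step_arm --pt "0 0 0 0 0 0" --pt "0 0 0 0 0 0" --pt "0 0 0 0 0 0" --pt "0 0 0 0 0 0" --pt "0 0 0 0 0 0" --pt "0 0 0 0 0 0" --claw -0.4

```text
time_s: 8.45
position: [527.2, -22.9, 33.9]
tcp_rot: [1.293, 2.863, -0.0]
wrist_force: [-0.1, 0.6, -0.3]
grip_width: 0.699
grasp_force: 0.0
```

step_arm --pt "0 0 -0.2 0 0 0" --pt "0 0 -0.5 0 0 0" --pt "0 0 -0.8 0 0 0" --pt "0 0 -0.9 0 0 0" --pt "0 0 -0.8 0 0 0" --pt "0 0 -0.4 0 0 0" --pt "0 0 0 0 0 0" --pt "0 0 0 0 0 0" --claw -1

```text
time_s: 9.25
position: [527.1, -22.7, 214.4]
tcp_rot: [1.293, 2.862, 0.001]
wrist_force: [0.9, 0.4, -0.2]
grip_width: 1.0
grasp_force: 0.0
```

```bash
python3 - <<'E'
from h import *
plan(502.3,-275.8,214,1.285)
p=camera_params("wrist");im=read_camera("wrist")[:,:,::-1];cv2.imwrite("pics/w3.png",im)
print("layer2 wrist",*fit(im,p,(527,-22.5),38,-.847,rng=6))
cv2.imwrite("pics/w3c.png",cv2.resize(im[100:320,170:400],None,fx=2.5,fy=2.5))
E
```

```text
shift first [-3.47  -3.718  0.006] then turn [ 0.008  0.007 -5.373] pos [527.1 -22.7 214.4] psi 0.7223 t 9.25 w 1.0
layer2 wrist [527.005 -22.565  -0.838] [45.  40.4 58.5 60. ]
```

View pics/w3c.png

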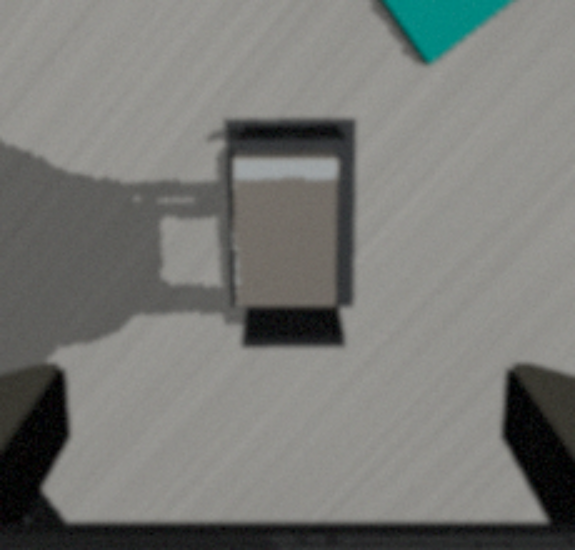

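The second case sits squarely on the base at crop (285,230), fitted at (527.0,-22.6,-0.838). Next is the tray.

step_arm --pt "-0.57 -0.62 0 0 0 0" --pt "-0.58 -0.62 0 0 0 0" --pt "-0.58 -0.62 0 0 0 0" --pt "-0.58 -0.62 0 0 0 0" --pt "-0.58 -0.62 0 0 0 0" --pt "-0.58 -0.62 0 0 0 0"

```text
time_s: 9.9
position: [501.2, -277.4, 212.2]
tcp_rot: [-1.292, -2.86, 0.0]
wrist_force: [0.5, 0.3, -0.0]
grip_width: 0.999
grasp_force: 0.0
```

step_arm --pt "0 0 0 0 0 -0.37" --pt "0 0 0 0 0 -1" --pt "0 0 0 0 0 -1" --pt "0 0 0 0 0 -1" --pt "0 0 0 0 0 -1" --pt "0 0 0 0 0 -1" --pt "0 0 0 0 0 0" --pt "0 0 0 0 0 0"

```text
time_s: 10.7
position: [501.8, -275.9, 212.8]
tcp_rot: [-0.453, -3.107, -0.001]
wrist_force: [0.2, 0.9, 0.1]
grip_width: 0.999
grasp_force: 0.0
```

```bash
python3 - <<'E'
from h import *
p=camera_params("wrist");im=read_camera("wrist")[:,:,::-1];cv2.imwrite("pics/w4.png",im)
f=fit(im,p,(502.3,-275.8),19,1.292,rng=6);print(f)
m=(im.max(2)<85)
uv=w2p(p,[[502,-275,24]]);print(uv)
f2=fit(255-im,p,(500.8,-271.3),24,1.267,L=146,W=56,rng=6);print("tray",f2)
plan(502.3,-275.8,13.5,1.285)
cv2.imwrite("pics/w4c.png",cv2.resize(im[80:320,140:430],None,fx=2,fy=2))
E
```

```text
(array([ 503.508, -276.695,    1.3  ]), array([53.6, 60. , 60. , 59.3], dtype=float32))
[[284.826165   190.80921879]]
tray (array([ 501.59 , -273.414,    1.27 ]), array([55.3, 57.2, 60. , 54.1], dtype=float32))
shift first [-0.012  0.004  3.991] then turn [ 0.003 -0.014 -0.035] pos [ 501.9 -276.   213. ] psi 1.2813 t 10.75 w 1.001
```

View pics/w4c.png

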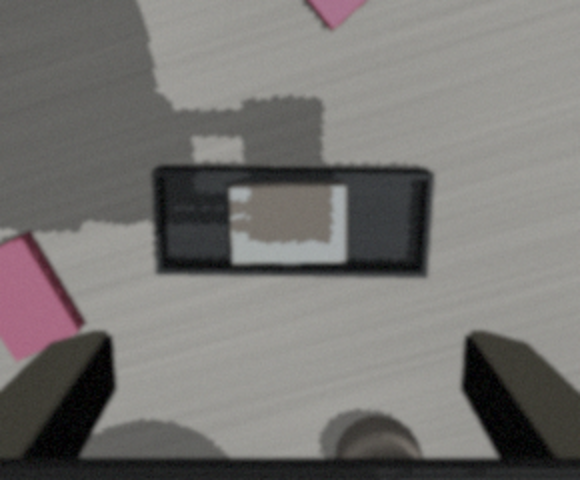

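The tray case is at crop (290,225), centred in the tray and clear of both ends. I'll narrow the opening to about 82 mm, centre and descend.

step_arm --pt "-0.01 0.01 0.4 0 0 -0.08" --pt "0 0 0.9 0 0 0" --pt "0 0 0.9 0 0 0" --pt "0 0 0.8 0 0 0" --pt "0 0 0.4 0 0 0" --pt "0 0 0.3 0 0 0" --pt "0 0 0.2 0 0 0" --pt "0 0 0.09 0 0 0" --pt "0 0 0 0 0 0" --pt "0 0 0 0 0 0" --claw -0.76

```text
time_s: 11.75
position: [503.5, -275.9, 15.2]
tcp_rot: [0.435, 3.11, -0.001]
wrist_force: [0.1, 0.7, -1.2]
grip_width: 0.881
grasp_force: 0.0
```

step_arm --pt "0 0 0 0 0 0" --pt "0 0 0 0 0 0" --pt "0 0 0 0 0 0" --pt "0 0 0 0 0 0" --pt "0 0 0 0 0 0" --pt "0 0 0 0 0 0" --pt "0 0 0 0 0 0" --claw 1

```text
time_s: 12.45
position: [503.2, -275.8, 14.9]
tcp_rot: [0.435, 3.111, -0.0]
wrist_force: [-0.1, -0.1, 6.3]
grip_width: 0.66
grasp_force: 30.0
```

```bash
python3 - <<'E'
from h import *
plan(450.7,318.7,150,1.29)
E
```

```text
shift first [ 4.271 11.145 -2.707] then turn [-0.001  0.007  0.026] pos [ 503.2 -275.8   14.9] psi 1.2928 t 12.45 w 0.66
```

step_arm --pt "0 0 -0.1 0 0 0" --pt "0 0 -0.4 0 0 0" --pt "0 0 -0.7 0 0 0" --pt "0 0 -0.8 0 0 0" --pt "0 0 -0.7 0 0 0" --pt "0.1 0.3 0 0 0 0" --pt "0.25 0.65 0 0 0 0" --pt "0.3 0.8 0 0 0 0" --pt "0.3 0.8 0 0 0 0" --pt "0.3 0.8 0 0 0 0" --pt "0.3 0.8 0 0 0 0" --pt "0.3 0.8 0 0 0 0"

```text
time_s: 13.65
position: [480.8, -10.3, 148.9]
tcp_rot: [-0.435, -3.11, 0.0]
wrist_force: [1.6, 0.2, -0.6]
grip_width: 0.665
grasp_force: 30.0
```

step_arm --pt "0.3 0.8 0 0 0 0" --pt "0.3 0.8 0 0 0 0" --pt "0.3 0.8 0 0 0 0" --pt "0.3 0.8 0 0 0 0" --pt "0.3 0.8 0 0 0 0" --pt "0.3 0.75 0 0 0 0" --pt "0.3 0.75 0 0 0 0" --pt "0.3 0.75 0 0 0 0" --pt "0.2 0.5 0 0 0 0" --pt "0 0 0 0 0 0" --pt "0 0 0 0 0 0"

```text
time_s: 14.75
position: [448.5, 348.0, 148.5]
tcp_rot: [-0.433, -3.111, 0.002]
wrist_force: [-0.5, -1.1, -0.6]
grip_width: 0.658
grasp_force: 30.0
```

```bash
python3 - <<'E'
from h import *
plan(450.7,318.7,14,1.29)
E
```

```text
shift first [-0.205 -0.547  2.691] then turn [-0.015 -0.007  0.043] pos [448.5 348.  148.5] psi 1.2945 t 14.75 w 0.658
```

step_arm --pt "-0.18 -0.5 0.3 0 0 0" --pt "0 0 0.7 0 0 0" --pt "0 0 0.7 0 0 0" --pt "0 0 0.5 0 0 0" --pt "0 0 0.25 0 0 0" --pt "0 0 0.1 0 0 0" --pt "0 0 0.05 0 0 0" --pt "0 0 0 0 0 0" --pt "0 0 0 0 0 0" --pt "0 0 0 0 0 0"

```text
time_s: 15.75
position: [451.6, 321.8, 20.2]
tcp_rot: [0.435, 3.11, 0.002]
wrist_force: [-0.9, 0.5, -0.1]
grip_width: 0.663
grasp_force: 30.0
```

step_arm --pt "0 0 0.05 0 0 0" --pt "0 0 0.04 0 0 0" --pt "0 0 0.02 0 0 0" --pt "0 0 0 0 0 0" --pt "0 0 0 0 0 0"

```text
time_s: 16.25
position: [451.3, 321.5, 13.9]
tcp_rot: [-0.435, -3.111, -0.0]
wrist_force: [-1.0, 0.7, 1.7]
grip_width: 0.667
grasp_force: 30.0
```

step_arm --pt "0 0 0 0 0 0" --pt "0 0 0 0 0 0" --pt "0 0 0 0 0 0" --pt "0 0 0 0 0 0" --pt "0 0 -0.2 0 0 0" --pt "0 0 -0.5 0 0 0" --pt "0 0 -0.8 0 0 0" --pt "0 0 -0.8 0 0 0" --pt "0 0 -0.7 0 0 0" --pt "0 0 0 0 0 1" --pt "0 0 0 0 0 1" --pt "0 0 0 0 0 1" --claw -0.8

```text
time_s: 17.45
position: [451.3, 321.4, 165.2]
tcp_rot: [0.923, 3.002, 0.002]
wrist_force: [-0.5, 0.5, -0.8]
grip_width: 0.899
grasp_force: 0.0
```

step_arm --pt "0 0 0 0 0 1" --pt "0 0 0 0 0 1" --pt "0 0 0 0 0 1" --pt "0 0 0 0 0 1" --pt "0 0 0 0 0 1" --pt "0 0 0 0 0 1" --pt "0 0 0 0 0 1" --pt "0 0 0 0 0 1" --pt "0 0 0 0 0 1" --pt "0 0 0 0 0 1" --pt "0 0 0 0 0 1" --pt "0 0 0 0 0 1"

```text
time_s: 18.65
position: [451.1, 321.5, 164.6]
tcp_rot: [-2.511, -1.886, -0.001]
wrist_force: [0.5, -1.0, 0.7]
grip_width: 0.9
grasp_force: 0.0
```

step_arm --pt "0 0 0 0 0 0" --pt "0 0 0 0 0 0" --pt "0 0 0 0 0 0"

```text
time_s: 18.95
position: [451.2, 321.5, 164.2]
tcp_rot: [-2.505, -1.895, -0.0]
wrist_force: [-0.4, -0.1, -0.5]
grip_width: 0.898
grasp_force: 0.0
```

```bash
python3 - <<'E'
from h import *
p=camera_params("wrist");im=read_camera("wrist")[:,:,::-1];cv2.imwrite("pics/w5.png",im)
f=fit(im,p,(451.3,321.5),18,1.294,rng=6);print(f)
t=read_camera("top")[:,:,::-1];print("top",fit(t,camera_params("top"),(451.3,321.5),18,1.294,rng=6))
x,y,a=f[0];plan(x,y,14,a-np.pi/2)
cv2.imwrite("pics/w5c.png",cv2.resize(im[80:320,140:430],None,fx=2,fy=2))
E
```

```text
(array([452.3  , 320.5  ,   1.254]), array([60., 60., 60., 60.], dtype=float32))
top (array([451.46 , 321.833,   1.29 ]), array([58.2, 58. , 58.2, 31.1], dtype=float32))
shift first [-0.013  0.024  3.001] then turn [-0.001 -0.003  0.383] pos [451.3 321.4 164.1] psi -0.2767 t 19.05 w 0.899
```

View pics/w5c.png

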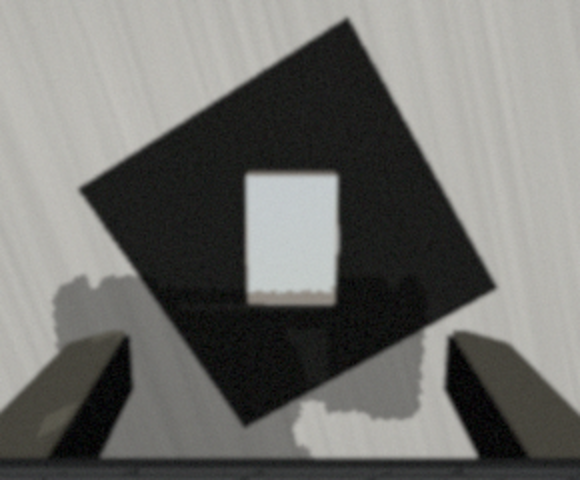

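The case lies flat on the mat at crop (292,238), aligned with the jaws. The end grip already centred it along its length, so I'll descend straight and take the long sides.

step_arm --pt "0 0 0.4 0 0 0" --pt "0 0 0.8 0 0 0" --pt "0 0 0.8 0 0 0" --pt "0 0 0.5 0 0 0" --pt "0 0 0.3 0 0 0" --pt "0 0 0.2 0 0 0" --pt "0 0 0 0 0 0" --pt "0 0 0 0 0 0"

```text
time_s: 19.85
position: [451.7, 321.4, 14.4]
tcp_rot: [-2.508, -1.892, -0.001]
wrist_force: [0.2, -0.3, -0.0]
grip_width: 0.897
grasp_force: 0.0
```

step_arm --pt "0 0 0 0 0 0" --pt "0 0 0 0 0 0" --pt "0 0 0 0 0 0" --pt "0 0 0 0 0 0" --pt "0 0 0 0 0 0" --pt "0 0 0 0 0 0" --pt "0 0 0 0 0 0" --pt "0 0 0 0 0 0" --claw 1

```text
time_s: 20.65
position: [451.4, 321.5, 14.0]
tcp_rot: [2.508, 1.892, 0.0]
wrist_force: [-0.6, 0.6, 2.2]
grip_width: 0.447
grasp_force: 30.0
```

```bash
python3 - <<'E'
from h import *
plan(527.2,-22.8,150,.727)
E
```

```text
shift first [-6.205  3.347 -2.721] then turn [ 3.000e-03 -1.000e-03 -9.597e+00] pos [451.4 321.5  14. ] psi -0.278 t 20.65 w 0.447
```

step_arm --pt "0 0 -0.1 0 0 0" --pt "0 0 -0.5 0 0 0" --pt "0 0 -0.7 0 0 0" --pt "0 0 -0.8 0 0 0" --pt "0 0 -0.6 0 0 0" --pt "-0.4 0.22 0 0 0 0" --pt "-0.8 0.43 0 0 0 0" --pt "-0.8 0.43 0 0 0 0" --pt "-0.8 0.43 0 0 0 0" --pt "-0.8 0.43 0 0 0 0" --pt "-0.8 0.43 0 0 0 0" --pt "-0.8 0.43 0 0 0 0"

```text
time_s: 21.85
position: [514.5, 31.2, 149.2]
tcp_rot: [-2.508, -1.892, 0.0]
wrist_force: [0.7, 0.8, -1.3]
grip_width: 0.449
grasp_force: 30.0
```

step_arm --pt "-0.6 0.33 0 0 0 0" --pt "-0.4 0.22 0 0 0 0" --pt "0 0 0 0 0 -0.6" --pt "0 0 0 0 0 -1" --pt "0 0 0 0 0 -1" --pt "0 0 0 0 0 -1" --pt "0 0 0 0 0 -1" --pt "0 0 0 0 0 -1" --pt "0 0 0 0 0 -1" --pt "0 0 0 0 0 -1" --pt "0 0 0 0 0 -1" --pt "0 0 0 0 0 -1"

```text
time_s: 23.05
position: [527.0, -22.8, 149.1]
tcp_rot: [-1.28, -2.869, 0.001]
wrist_force: [-0.9, 0.8, -0.6]
grip_width: 0.45
grasp_force: 30.0
```

step_arm --pt "0 0 0 0 0 0" --pt "0 0 0 0 0 0" --pt "0 0 0 0 0 0"

```text
time_s: 23.35
position: [527.2, -22.7, 148.9]
tcp_rot: [-1.29, -2.865, 0.0]
wrist_force: [-0.2, 1.0, -0.6]
grip_width: 0.449
grasp_force: 30.0
```

```bash
python3 - <<'E'
from h import *
plan(527.2,-22.8,50,.727)
p=camera_params("wrist");im=read_camera("wrist")[:,:,::-1];cv2.imwrite("pics/w6.png",im)
s=sensors.observe();x,y,z=s["position"];a=yaw(s)-np.pi/2
def c(x,y,z,a):
    u=np.array([np.cos(a),np.sin(a)]);v=np.array([-u[1],u[0]]);return [[*(np.array([x,y])+i*31*u+j*21*v),z] for i,j in((1,1),(1,-1),(-1,-1),(-1,1))]
print("layer2",w2p(p,c(527.2,-22.8,38,-.844)).round(1).tolist())
print("held",w2p(p,c(x,y,z+4,a)).round(1).tolist())
g=im.max(2);print(g[150:222,285].tolist());print(g[190,250:268].tolist(),g[190,305:325].tolist());print(g[250,232:252].tolist(),g[250,318:336].tolist())
cv2.imwrite("pics/w6c.png",cv2.resize(im[120:320,180:390],None,fx=2.5,fy=2.5))
E
```

```text
shift first [-1.000e-03 -1.000e-03  1.979e+00] then turn [-0.001  0.    -0.021] pos [527.2 -22.7 148.9] psi 0.7249 t 23.35 w 0.449
layer2 [[308.4, 244.9], [259.2, 245.0], [257.6, 172.8], [309.7, 172.7]]
held [[323.9, 324.3], [243.7, 324.3], [239.5, 210.2], [327.9, 210.2]]
[168, 168, 159, 132, 100, 66, 50, 38, 25, 19, 21, 24, 27, 31, 32, 41, 58, 68, 63, 72, 68, 66, 86, 124, 162, 179, 188, 183, 183, 157, 144, 136, 131, 130, 133, 133, 132, 131, 130, 130, 129, 130, 130, 130, 133, 130, 130, 129, 128, 128, 130, 130, 126, 109, 82, 68, 69, 82, 96, 84, 85, 100, 121, 129, 131, 128, 126, 132, 126, 128, 130, 131]
[103, 109, 110, 107, 108, 101, 81, 67, 85, 116, 126, 134, 133, 128, 132, 132, 129, 128] [130, 127, 126, 125, 96, 61, 50, 43, 42, 45, 42, 56, 93, 137, 162, 166, 169, 171, 171, 170]
[64, 62, 60, 72, 61, 69, 67, 54, 61, 79, 108, 124, 129, 128, 129, 129, 129, 127, 128, 131] [130, 129, 128, 129, 130, 127, 123, 112, 81, 62, 58, 66, 63, 64, 69, 63, 65, 65]
```

View pics/w6c.png

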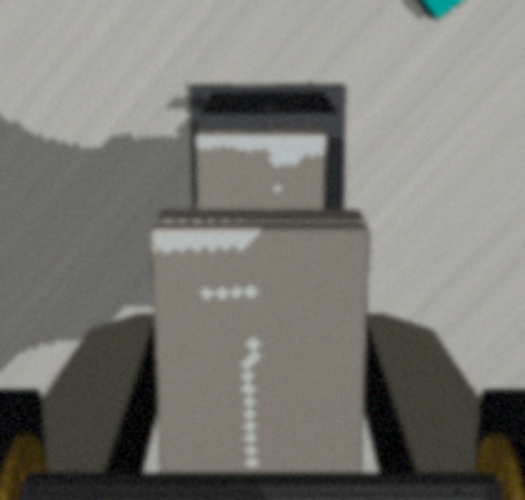

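The held case at crop (260,350) and layer 2 at (260,165) line up within about 1 px of the predicted edges. Lowering.

step_arm --pt "0 0 0.3 0 0 0" --pt "0 0 0.6 0 0 0" --pt "0 0 0.5 0 0 0" --pt "0 0 0.25 0 0 0" --pt "0 0 0.15 0 0 0" --pt "0 0 0.1 0 0 0" --pt "0 0 0.03 0 0 0" --pt "0 0 0 0 0 0" --pt "0 0 0 0 0 0" --pt "0 0 0 0 0 0"

```text
time_s: 24.4
position: [527.7, -22.6, 53.0]
tcp_rot: [1.286, 2.865, 0.001]
wrist_force: [0.7, -0.2, 0.0]
grip_width: 0.448
grasp_force: 30.0
```

step_arm --pt "0 0 0.03 0 0 0" --pt "0 0 0.02 0 0 0" --pt "0 0 0.01 0 0 0" --pt "0 0 0 0 0 0" --pt "0 0 0 0 0 0"

```text
time_s: 24.9
position: [527.4, -22.6, 49.9]
tcp_rot: [1.286, 2.866, 0.001]
wrist_force: [-2.4, 0.7, 8.6]
grip_width: 0.452
grasp_force: 30.0
```

step_arm --pt "0 0 -0.004 0 0 0" --pt "0 0 0 0 0 0"

```text
time_s: 25.1
position: [527.4, -22.6, 49.9]
tcp_rot: [1.286, 2.866, 0.0]
wrist_force: [-0.8, -0.1, 7.7]
grip_width: 0.449
grasp_force: 30.0
```

step_arm --pt "0 0 0 0 0 0" --pt "0 0 0 0 0 0" --pt "0 0 0 0 0 0" --pt "0 0 0 0 0 0" --pt "0 0 0 0 0 0" --pt "0 0 -0.2 0 0 0" --pt "0 0 -0.5 0 0 0" --pt "0 0 -0.8 0 0 0" --pt "0 0 -0.9 0 0 0" --pt "0 0 -0.8 0 0 0" --pt "0 0 0 0 0 0" --pt "0 0 0 0 0 0" --claw -0.4

```text
time_s: 26.3
position: [527.6, -22.4, 210.9]
tcp_rot: [1.285, 2.865, 0.002]
wrist_force: [0.2, 0.4, -0.0]
grip_width: 0.701
grasp_force: 0.0
```

```bash
python3 - <<'E'
from h import *
p=camera_params("wrist");im=read_camera("wrist")[:,:,::-1];sc=read_camera("scene")[:,:,::-1]
print("layer3",*fit(im,p,(527.2,-22.8),54,-.844,rng=6))
u=w2p(camera_params("scene"),[[527,-22,30]])[0].astype(int)
a=cv2.resize(im[120:320,180:390],(400,400));b=cv2.resize(sc[u[1]-40:u[1]+40,u[0]-40:u[0]+40],(400,400),interpolation=cv2.INTER_CUBIC)
cv2.imwrite("pics/fin.png",np.hstack([a,b]))
E
```

```text
layer3 [527.395 -21.957  -0.833] [43.1 34.6 59.1 60. ]
```

View pics/fin.png

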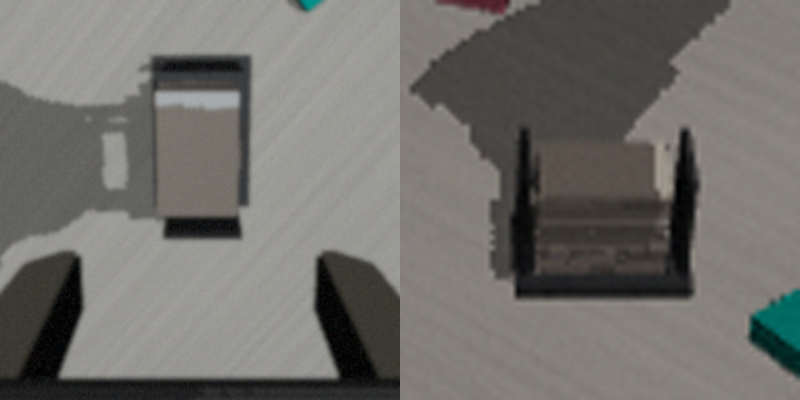

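The pile at left crop (198,155) and right crop (600,210) is flat and flush. The three layers fit within about 1 mm of each other, so I'm handing in.

```bash
python3 -c "
from rig import r
print(r.hand_in())"
```

```text
the job is handed in; nothing more can be done
None
```

I stacked the bench case and then the tray case (re-gripped on the mat) flat on the base case in the stand and handed the job in after about 27 s; camera fits put the added cases within about 1 mm of the base, but no verdict came back.

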